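# Split a stuck pump housing evenly with a wedge

## Robot

A 6-joint arm with a two-finger parallel gripper is mounted at the origin on a cart in front of the work surface, level with it; the furniture and walls round the work are solid. World frame = base frame: x ahead of the robot, y to its left, z up, the work surface at z = 0. Lengths are in m, angles in rad, forces in N, time in s.
With the tool pointing down it reaches from about 0.275 to 1 m from the base axis. Payload 8.4 kg.
Tool frame: the origin (TCP) lies at the very end of the fingers, on their centre line; the grasp point (between the pads) lies 19 mm behind it; z points along the fingers, y is the line along which they close (so a half turn about z gives the same grasp; the last joint's range is limited). The gripper opens to 85 mm and grips with 20 to 120 N. Pads are 22 mm wide; open, the fingers measure 114 mm over their backs; the gripper's body (76 mm by 85 mm) begins 54 mm behind the grasp point. The pads swing forward as they close: fully open they stand 13 mm farther back than shut.
Start: joints at [1.114, 0.353, 1.633, -0, 1.155, -0.002], TCP at [0.275, 0.561, 0.198] pointing down, gripper open.
Joint ranges: [-2.63, 2.63], [-0.92, 2.1], [0.06, 2.66], [-1.3, 4.44], [0, 2.69], [-3.02, 3.02]. Speed limits (rad/s): [2.22, 2.22, 2.79, 3.14, 3.14, 3.14].

## Interface

Orientations are given as [roll, pitch, yaw] about the fixed x, y, z axes, in that order (R = Rz(yaw) Ry(pitch) Rx(roll)).
In Python, from bench import status, viewer, workorder, regions_of gives the robot as it stands. The module is installed in compiled form; this text tells all that it offers.
- The arm moves only by the tool move_arm, never from a script. Its argument "steps" is one flat list of numbers, 6 for each row, row after row: the shift along the tool's x, y, z normalised to -1 to 1, where 1 is 0.4 m, then the turn, a rotation vector about the tool's x, y, z normalised to -1 to 1, where 1 is 180 degrees. In form: [tx, ty, tz, ax, ay, az, tx, ty, tz, ax, ay, az, ...]. A call has 1 to 12 rows; each row shifts and turns the commanded pose from where the row before left it, along the tool's axes as they then stand; what a row does not reach is not made up. A row lasts 1/8 s, in which the tool goes at most 62.5 mm and 10.7 degrees, less where a joint would pass 70% of its speed; a pose out of reach is approached as far as the arm can. A call with a number of a shift or a turn outside -1 to 1 is refused whole. A call with a gripper value outside its range is refused whole. "jaw" is the opening, from -1 (shut) to 1 (fully open), set as the call begins (left out, the last holds). The fingers move at their own pace and stop on an object; "squeeze" is the grip in N (left out, the last holds). Time passes only in rows, so rows that do not move let the fingers close. It gives the time, the measured TCP pose, the force, the opening and the grip force at its end, in the units of the state.
- status.sense(): the state, without advancing time (a new reading comes with each control period).
- viewer.camera(name): name is "scene" or "side" or "wrist"; returns the picture (480x640x3 uint8, red, green, blue); there is no depth.
- viewer.camera_params(name): a dict with "K" (3x3 intrinsics, pixels), "R" (3x3) and "t" (3): a world point X has camera coordinates R X + t. Camera axes: x right, y down, z forward; pixel columns grow to the right and rows downward; lengths in m; the calibration is good to about 2 mm. A picture is of the moment at which its call begins: read the wrist's pose just before it. camera_params takes no time and is no camera call; for the wrist camera it gives the pose at the moment of the call.
- workorder.job_done(): hands the job in; it is judged then, once.
Trained networks look in the newest picture that a camera, given by its name, has taken for a name from the list of things; names that differ only in an ending like _2 or _b are one class to them, and where a whole thing is asked for, a point or a joint stands for the part that bears it (a point fixed in the world has none). Each returns a list of dicts, best first, with "score" (0 to 1); they miss things now and then, are a little off and sometimes report something else, mostly with a low value. They report only what shows in the picture. A call takes as long as a camera call.
- regions_of(camera, target): "region" (480x640 bool, what is visible of it) and "xy" ([column, row] in pixels, amid what is visible of it).
The state is a dict: "clock": time; "joint_pos": joint angles; "joint_vel": joint speeds; "tau": joint torques, N m; "tool_pos": TCP position; "tool_rot": TCP orientation; "ft_force": force on the tool from outside, world axes, zero at the start; "ft_torque": the same for the moment, N m; "grip_width": opening from 0.0 (shut) to 1.0 (fully open); "grasp_force": force on a finger pad.
Only numpy, scipy, OpenCV 4.12 (cv2) and the standard library are available. Lean on these libraries where they do the work, as an engineer would, in place of code of your own. Each camera call takes 0.05 s, during which the arm holds its last target. There are 200 camera calls.

## Task

The cover of the dosing pump housing is stuck on its two dowels. With a fingertip slide the flush lock in the slot on top fully back, away from the cover; then take the wedge from its holder and work it down into the pry notches at the two ends of the seam by turns, a little at a time so that the cover never goes badly askew (no end more than 4 mm ahead of the other), until the gap is about 10 mm at both ends. Force nothing while it is locked, do not pull at the cover with the fingers, leave the things around alone, and stand the wedge back in its holder.

Things in the scene. Friction and masses are not known exactly. Their poses are not given: they have to be found in the camera images.
- housing: Fixed aluminium half of the pump housing on a dark base plate (x -52 to 104 mm, y -82 to 82, 8 high). Origin: on the bench, in the seam plane, at the middle of the seam. x points from the cover into the fixed half (away from the robot at yaw 0), y along the seam to the left, z up. The block fills x 0 to 92 mm, y -68 to 68, top at z 80; the lock's slot is in its top.
- cover: Aluminium cover in front of the fixed half, 26 mm thick, 136 long, top at z 80, round boss on its front. Origin in the seam plane at the left dowel; axes as the housing's when straight. Rides on two tight dowels 50 mm left and right of the middle: each end moves by itself against about 6 N of friction, without spring-back; a push at one notch opens that end alone.
- left_gap (a joint): Gap opened at the left dowel (y +50 mm of the housing), m: 0 closed, grows as the cover comes off toward housing -x, stop at 0.014.
- right_gap (a joint): The same at the right dowel (y -50 mm).
- left_notch (a point): Left pry notch: 34 to 68 mm left of the middle the block's seam face is set back 5 mm, leaving a 5 mm wide, 68 mm deep notch beside the closed cover, open at top and outer end. Both lips have a 4 mm 45-degree lead-in (z 76 to 80; mouth 13 mm). The point lies on the set-back upright face, 50 mm left of the middle, at z 76, foot of the lead-in. A dowel crosses at z 10 to 18.
- right_notch (a point): The same in the right pry notch, 50 mm right of the middle.
- lock (a joint): Lock slide, m: 0 locked, 0.014 fully back (unlocked; starts at 0 to 0.003). It moves along housing +x with about 1.2 N of friction and stays where it is left.
- lock_button (a point): Middle of the top of the lock's grey ribbed button, z 79.5 mm of the housing (0.5 below its top). Button 12 mm along x, 26 along y, 6 high. Its slot: housing x 14 to 82, y -14 to 14, floor at z 73. At lock 0 the button's front face is at x 54, so 40 mm of slot in front of it are free for a fingertip to enter and push it back.
- wedge: Loose steel wedge, 0.2 kg, point down. Origin at the tip on the flat back (x = 0, upright); z up, y across the 24 mm wide, 62 mm long blade, which swells to -x: 2 mm at the tip, 17.5 at z 62. Flange 36 x 36 at z 62 to 68; 18 x 18 mm black grip z 68 to 106, centred on x -8.5. Back on the notch face, it opens that end by (tip depth below notch point) / 4 - 3 mm, less up to 2 mm as contacts give.
- holder: Fixed grey holder box 46 x 54 x 70 mm on a 64 x 72 mm foot, origin under its centre. Pocket 23 mm (x) by 31 mm (y), open at the top. The wedge hangs in it by its flange on the rim (z 70), wedge axes parallel to the holder's, wedge origin (tip) at holder x +8.5, y 0, z 8 mm.
- chuck_insert: Bystander: red capping chuck, 43 mm wide, 31 mm high; origin under its middle.
- bottle_a: Bystander: small amber bottle, 33 mm wide, 79 mm high; origin under its middle.
- jar: Bystander: clear jar with white lid, 62 mm wide, 68 mm high; origin under its middle.

How it is judged:
By the outcome, as a careful person would: the job done as asked, in the order asked, and still so for the second after the job is handed in, with the robot touching nothing.
It also fails if it takes over 70 s, if anything falls off the work surface, if the arm or the gripper's body presses on something with over 40 N, if the wrist force passes 120 N, or if a joint passes its speed limit or range.

## Working session

There is one attempt and no reset: what is moved stays moved. The work goes in short steps, Python scripts to look and compute and a tool call to move; the robot and the scene stay as the last step left them, time stands still between calls to the robot, and variables do not carry over. Pictures are saved under pics/ and viewed, at most 10 in all, crops included, and the job is handed in when it is done.

Besides the shell and the picture viewer there is one more tool, called after "Call:" as a command line: name --argument value ..., lists and objects as JSON in quotes. move_arm: Moves the arm, as the interface text tells. Scaled input: -1 to 1 covers 0.4 m each way for a shift and 180 degrees each way for a turn. Its arguments: {"type":"object","properties":{"steps":{"type":"array"},"jaw":{"type":"number"},"squeeze":{"type":"number"}},"required":["steps"]}

```bash
mkdir -p pics; ls; python3 - <<'E'
from bench import status, viewer, regions_of
import cv2, numpy as np
s=status.sense(); print({k:np.round(v,4).tolist() for k,v in s.items()})
ims=[]
for c in ("scene","side","wrist"):
    p=viewer.camera_params(c); im=viewer.camera(c); cv2.imwrite(f"pics/{c}0.png",im[:,:,::-1])
    print(c,np.round(p["K"],1).tolist(),np.round(p["R"],4).tolist(),np.round(p["t"],4).tolist())
    for n in ("housing","cover","lock_button","wedge","holder","left_notch"):
        for r in regions_of(c,n)[:2]: print(c,n,round(r["score"],2),np.round(r["xy"],1),r["region"].sum())
E
```

```text
pics
{'clock': 0.0, 'joint_pos': [1.1136, 0.3536, 1.6341, -0.0, 1.1552, -0.0024], 'joint_vel': [0.0004, -0.0003, -0.0014, -0.0009, -0.0008, -0.0008], 'tau': [-0.0005, -60.5263, -34.2063, 0.0, 0.0093, -0.0], 'tool_pos': [0.2743, 0.561, 0.1974], 'tool_rot': [-3.1402, 0.0, 2.6868], 'ft_force': [-0.8602, -0.3185, 0.1743], 'ft_torque': [0.0641, 0.0191, -0.0546], 'grasp_force': 0.0, 'grip_width': 0.999}
scene [[502.7, 0.0, 320.3], [0.0, 502.7, 240.6], [0.0, 0.0, 1.0]] [[0.7856, -0.6188, -0.0016], [-0.3081, -0.3889, -0.8682], [0.5366, 0.6825, -0.4962]] [-0.4076, 0.2299, 0.7663]
scene housing 0.58 [291.9 256.4] 5657
scene lock_button 0.53 [292.4 254.8] 5695
scene lock_button 0.41 [302.1 233.8] 91
scene wedge 0.57 [415.3 301.5] 557
scene holder 0.74 [408.9 329.8] 1830
scene left_notch 0.97 [292.6 256.4] 5731
side [[491.0, 0.0, 323.2], [0.0, 491.0, 242.6], [0.0, 0.0, 1.0]] [[-0.9394, -0.3427, -0.0099], [-0.1216, 0.3599, -0.925], [0.3206, -0.8677, -0.3798]] [0.4888, 0.1295, 1.0049]
side housing 0.94 [354.5 287.4] 1065
side cover 0.57 [351.  279.5] 338
side cover 0.47 [335.1 339.1] 506
side left_notch 0.84 [355.7 283.5] 1080
wrist [[411.3, 0.0, 321.3], [0.0, 411.3, 234.7], [0.0, 0.0, 1.0]] [[0.4398, 0.8981, 0.0004], [0.8522, -0.4174, 0.3155], [0.2835, -0.1384, -0.9489]] [-0.6245, -0.0413, 0.3799]
```

```bash
python3 - <<'E'
import cv2, numpy as np
a=cv2.imread("pics/scene0.png");b=cv2.imread("pics/side0.png");w=cv2.imread("pics/wrist0.png")
top=cv2.resize(a[150:400,180:500],(800,600)[:1]+(600,)) if 0 else cv2.resize(a[150:390,180:500],(800,600),interpolation=cv2.INTER_CUBIC)
cv2.imwrite("pics/a.png",top)
cv2.imwrite("pics/b.png",np.hstack([cv2.resize(b,(400,300)),cv2.resize(w,(400,300))]))
E
```

```text
(no output)
```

View pics/a.png

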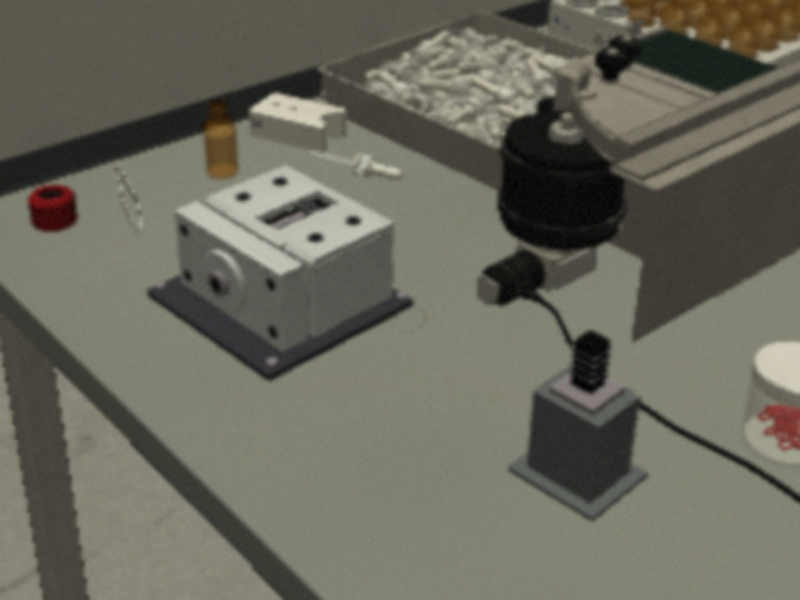

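View pics/b.png

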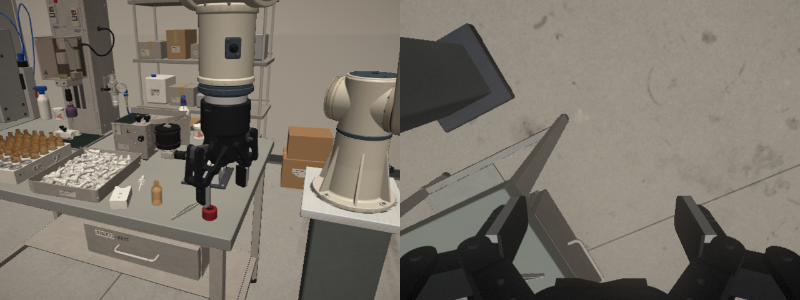

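The scene view shows the housing with its cover facing the robot. In the crop, the plate corners are at (150,293), (270,377) and (412,300), and the slot is at (297,210). The wedge stands in the holder at (590,430), and a black drum-shaped device stands behind it. I'll fit poses from these corners.

```bash
cat > h.py <<'E'
import numpy as np, cv2
from scipy.optimize import least_squares
from scipy.spatial.transform import Rotation as Ro
def proj(p,X):
    c=np.atleast_2d(X)@np.array(p["R"]).T+p["t"]; k=c@np.array(p["K"]).T; return k[:,:2]/k[:,2:]
def place(q,L):
    x,y,a=q; L=np.atleast_2d(L)
    return np.c_[x+np.cos(a)*L[:,0]-np.sin(a)*L[:,1], y+np.sin(a)*L[:,0]+np.cos(a)*L[:,1], L[:,2]]
def fit(obs,q0):  # obs: list of (params, local pts, pixels)
    f=lambda q: np.concatenate([(proj(p,place(q,L))-U).ravel() for p,L,U in obs])
    r=least_squares(f,q0,loss="soft_l1"); return r.x, np.round(r.fun.reshape(-1,2),1)
def ray(p,uv,z):
    R=np.array(p["R"]);C=-R.T@p["t"];d=R.T@np.linalg.inv(p["K"])@np.r_[uv,1];return C+d*(z-C[2])/d[2]
E
python3 - <<'E'
from h import *; from bench import viewer
p=viewer.camera_params("scene")
U=lambda l: np.array(l,float)/2.5+[180,150]
L=np.array([[-52,82,8],[-52,-82,8],[104,-82,8],[-26,68,80],[-26,-68,80],[92,-68,80],[92,68,80]])/1e3
print(fit([(p,L,U([(150,293),(270,376),(412,299),(178,208),(306,274),(392,226),(287,167)]))],[.6,.2,0]))
L=np.array([[-32,36,4],[-32,-36,4],[32,-36,4],[-23,27,70],[-23,-27,70],[23,-27,70]])/1e3
for a in(0,): print(fit([(p,L,U([(510,467),(592,517),(647,475),(533,388),(592,420),(639,395)]))],[.6,-.1,a]))
print(-np.array(p["R"]).T@p["t"])
for u in [(560,235),(760,430),(220,170),(53,220)]: print(ray(p,U(u),0))
E
```

```text
(array([0.45499436, 0.04377269, 0.07485411]), array([[-1. , -1.3],
       [ 0.5, -0.1],
       [ 1.8,  0.2],
       [-0.6,  1.1],
       [-9.1,  0.6],
       [ 1.6, -1.3],
       [ 0. , -0.3]]))
(array([ 0.51606336, -0.25585006,  0.08568416]), array([[-1.3, -1. ],
       [-0.6,  0.1],
       [ 0.4, -0.9],
       [-0.4,  0.1],
       [ 2.2,  2.2],
       [ 0.4,  0.1]]))
[-0.02013999 -0.6858278   0.57920033]
[ 0.74697023 -0.02075738  0.        ]
[ 0.65469815 -0.30591192  0.        ]
[5.73926322e-01 2.82819899e-01 1.11022302e-16]
[0.39493507 0.29381669 0.        ]
```

```bash
cat >> h.py <<'E'
def plan(p0,rpy0,p1,rpy1,n=None,dec=3):
    """rows (normalised) taking the tool from pose 0 to pose 1 in n equal rows, rounded, errors carried on"""
    p=np.array(p0,float);R=Ro.from_euler("xyz",rpy0);R1=Ro.from_euler("xyz",rpy1);p1=np.array(p1,float)
    n=n or int(max(np.ceil(np.linalg.norm(p1-p)/.060),np.ceil((R.inv()*R1).magnitude()/np.radians(10.4)),1))
    out=[]
    for i in range(n,0,-1):
        t=np.round(R.inv().apply((p1-p)/i)/.4,dec); a=np.round((R.inv()*R1).as_rotvec()/i/np.pi,dec)
        p=p+R.apply(t*.4); R=R*Ro.from_rotvec(a*np.pi); out+=[*t,*a]
    print(n,"rows, end",np.round(p,4),R.as_euler("xyz").round(4)); print([float(x)+0 for x in out]); return p,R.as_euler("xyz")
E
python3 - <<'E'
from h import *; from bench import status
s=status.sense()
plan(s["tool_pos"],s["tool_rot"],[.50,.05,.22],[np.pi,0,1.65])
E
```

```text
10 rows, end [0.5001 0.0501 0.2201] [ 3.1416e+00 -1.0000e-04  1.6500e+00]
[-0.107, -0.09, -0.005, 0.0, 0.0, 0.033, -0.116, -0.079, -0.006, 0.0, 0.0, 0.033, -0.123, -0.066, -0.005, 0.0, 0.0, 0.033, -0.129, -0.053, -0.006, 0.0, 0.0, 0.033, -0.134, -0.039, -0.005, 0.0, 0.0, 0.033, -0.137, -0.025, -0.006, 0.0, 0.0, 0.033, -0.139, -0.011, -0.005, 0.0, 0.0, 0.033, -0.14, 0.003, -0.006, 0.0, 0.0, 0.033, -0.139, 0.018, -0.005, 0.0, 0.0, 0.033, -0.136, 0.032, -0.006, 0.0, 0.0, 0.033]
```

Call:
move_arm --steps '[-0.107,-0.09,-0.005,0.0,0.0,0.033,-0.116,-0.079,-0.006,0.0,0.0,0.033,-0.123,-0.066,-0.005,0.0,0.0,0.033,-0.129,-0.053,-0.006,0.0,0.0,0.033,-0.134,-0.039,-0.005,0.0,0.0,0.033,-0.137,-0.025,-0.006,0.0,0.0,0.033,-0.139,-0.011,-0.005,0.0,0.0,0.033,-0.14,0.003,-0.006,0.0,0.0,0.033,-0.139,0.018,-0.005,0.0,0.0,0.033,-0.136,0.032,-0.006,0.0,0.0,0.033,0,0,0,0,0,0,0,0,0,0,0,0]' --jaw -1

```text
clock: 2.55
tool_pos: [0.4998, 0.0501, 0.22]
tool_rot: [-3.141, -0.0, 1.65]
ft_force: [-0.1, -0.5, -0.2]
grip_width: -0.001
grasp_force: 0.0
```

```bash
python3 - <<'E'
from h import *; from bench import status,viewer,regions_of
import pickle
s=status.sense(); p=viewer.camera_params("wrist"); im=viewer.camera("wrist"); cv2.imwrite("pics/w1.png",im[:,:,::-1])
pickle.dump((p,s),open("w1.pkl","wb")); print(s["tool_pos"],s["tool_rot"],s["clock"],s["grip_width"])
for r in regions_of("wrist","lock_button")[:3]: print(r["score"],r["xy"],r["region"].sum())
q=(.455,.0438,.0749)
print(proj(p,place(q,np.array([[0,68,80],[0,-68,80],[92,68,80],[92,-68,80],[14,14,80],[82,-14,80],[54,0,80]])/1e3)).round(0))
E
```

```text
[0.49984144 0.05008913 0.21998087] [-3.14119836e+00 -4.18344720e-04  1.64964640e+00] 2.55 -0.0005766819958366209
0.77 [328.5, 204.2] 1082
[[260. 120.]
 [267. 287.]
 [384. 120.]
 [376. 287.]
 [281. 191.]
 [367. 226.]
 [332. 209.]]
```

View pics/w1.png

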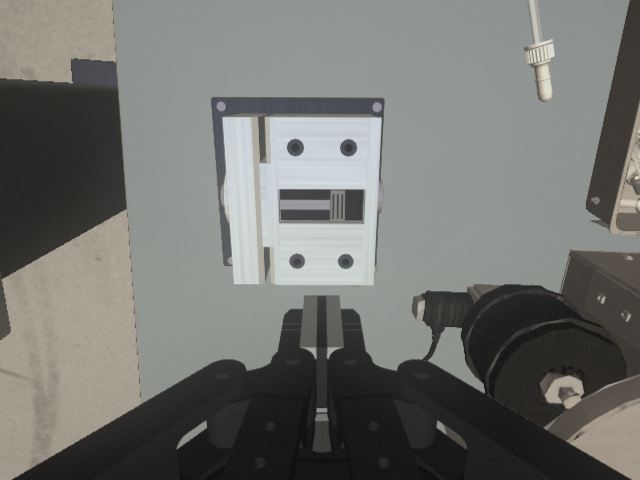

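The wrist view shows the housing nearly axis-aligned, with the slot from (280,190) to (364,222) and the button at x 331–345. The drum is at the lower right. I'll zoom in for a precise fit.

```bash
python3 - <<'E'
import cv2
a=cv2.imread("pics/w1.png"); cv2.imwrite("pics/w1z.png",cv2.resize(a[95:295,205:395],(760,800),interpolation=cv2.INTER_CUBIC)[:600])
cv2.imwrite("pics/w1z.png",cv2.resize(a[100:295,205:395],(585,600),interpolation=cv2.INTER_CUBIC))
E
```

```text
(no output)
```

View pics/w1z.png

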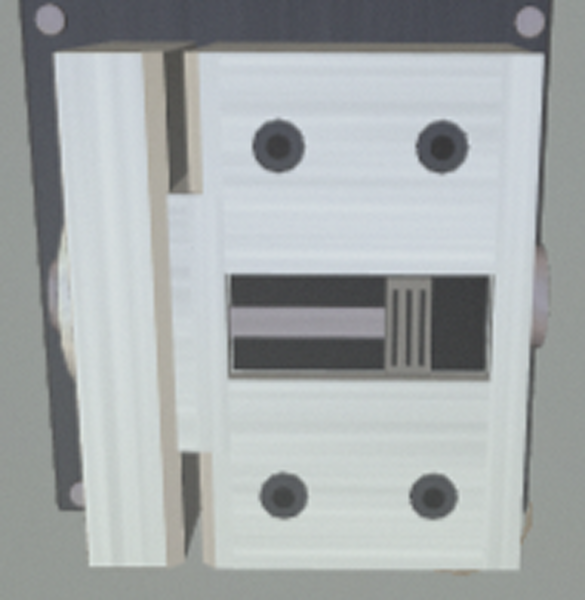

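The zoom shows clear corners: the block's back corners at (543,54) and (520,570), the slot corners, the cover's front corners at (54,53) and (90,567), and the notch lips.

```bash
python3 - <<'E'
from h import *; import pickle
from bench import viewer
p,s=pickle.load(open("w1.pkl","rb"))
sc=195/600
U=(np.array([(543,54),(520,570),(230,275),(491,274),(229,378),(490,378),(54,53),(90,567),(143,53),(167,565),(201,53),(216,568),(201,193)],float)+.5)*sc-.5+[205,100]
L=np.array([(92,68,80),(92,-68,80),(14,14,80),(82,14,80),(14,-14,80),(82,-14,80),(-26,68,80),(-26,-68,80),(-4,68,80),(-4,-68,80),(9,68,80),(9,-68,80),(9,34,80)])/1e3
q,r=fit([(p,L,U)],[.455,.044,.075]); print(q); print(r.tolist())
b=(np.array([385,328])+.5)*sc-.5+[205,100]
X=ray(p,b,.08); c,sn=np.cos(q[2]),np.sin(q[2]); d=X[:2]-q[:2]; print("button front local",d@[c,sn],d@[-sn,c])
for l in [(30,0,80),(54,0,80)]: print(place(q,np.array(l)/1e3))
E
```

```text
[0.45255577 0.04579009 0.07477039]
[[0.4, -0.3], [-0.1, -0.2], [-1.4, -0.5], [1.0, 0.1], [-0.0, 0.5], [0.0, 0.7], [-0.6, -0.6], [-0.5, 0.3], [0.3, -0.5], [0.6, 1.1], [-0.9, -0.4], [0.1, 0.1], [0.7, 0.4]]
button front local 0.05448455577921359 -7.82637563591284e-05
[[0.48247195 0.04803112 0.08      ]]
[[0.5064049  0.04982393 0.08      ]]
```

```bash
python3 - <<'E'
from h import *; from bench import status
s=status.sense(); q=(.4526,.0458,.0748)
a=place(q,[.033,0,.10])[0]; b=place(q,[.033,0,.0765])[0]
e=plan(s["tool_pos"],s["tool_rot"],a,[np.pi,0,1.6456])
e=plan(*e,b,[np.pi,0,1.6456],4)
E
```

```text
3 rows, end [0.4857 0.0483 0.1   ] [-3.1412e+00 -3.0000e-04  1.6453e+00]
[-0.001, -0.012, 0.1, 0.0, 0.0, 0.001, -0.002, -0.012, 0.1, 0.0, 0.0, 0.0, -0.001, -0.011, 0.1, 0.0, 0.0, 0.001]
4 rows, end [0.4857 0.0483 0.0764] [-3.1412e+00 -3.0000e-04  1.6453e+00]
[0.0, 0.0, 0.015, 0.0, 0.0, 0.0, 0.0, 0.0, 0.015, 0.0, 0.0, 0.0, 0.0, 0.0, 0.014, 0.0, 0.0, 0.0, 0.0, 0.0, 0.015, 0.0, 0.0, 0.0]
```

Call:
move_arm --steps '[-0.001,-0.012,0.1,0.0,0.0,0.001,-0.002,-0.012,0.1,0.0,0.0,0.0,-0.001,-0.011,0.1,0.0,0.0,0.001,0.0,0.0,0.015,0.0,0.0,0.0,0.0,0.0,0.015,0.0,0.0,0.0,0.0,0.0,0.014,0.0,0.0,0.0,0.0,0.0,0.015,0.0,0.0,0.0,0,0,0,0,0,0]'

```text
clock: 3.65
tool_pos: [0.4863, 0.0473, 0.0765]
tool_rot: [3.142, 0.0, 1.644]
ft_force: [0.6, 0.0, 1.4]
grip_width: 0.004
grasp_force: 0.0
```

Call:
move_arm --steps '[0,0.01,0,0,0,0,0,0.01,0,0,0,0,0,0.01,0,0,0,0,0,0.01,0,0,0,0,0,0,0,0,0,0]'

```text
clock: 4.28
tool_pos: [0.5026, 0.0486, 0.0765]
tool_rot: [3.141, 0.0, 1.644]
ft_force: [-0.1, -0.3, -0.9]
grip_width: 0.0
grasp_force: 0.0
```

Call:
move_arm --steps '[0,0.008,0,0,0,0,0,0.008,0,0,0,0,0,0,0,0,0,0]'

```text
clock: 4.65
tool_pos: [0.5089, 0.049, 0.0765]
tool_rot: [3.141, -0.0, 1.644]
ft_force: [-0.2, -0.2, -0.2]
grip_width: -0.003
grasp_force: 0.0
```

Call:
move_arm --steps '[0,0.005,0,0,0,0,0,0.005,0,0,0,0,0,0,0,0,0,0]'

```text
clock: 5.03
tool_pos: [0.5128, 0.0493, 0.0765]
tool_rot: [3.141, 0.0, 1.644]
ft_force: [0.3, -0.9, 0.2]
grip_width: -0.001
grasp_force: 0.0
```

Call:
move_arm --steps '[0,0.005,0,0,0,0,0,0.003,0,0,0,0,0,0,0,0,0,0]'

```text
clock: 5.4
tool_pos: [0.5159, 0.0495, 0.0765]
tool_rot: [3.141, 0.0, 1.644]
ft_force: [0.1, -0.2, 0.5]
grip_width: 0.001
grasp_force: 0.0
```

```bash
python3 - <<'E'
from h import *; from bench import status,viewer
import pickle
s=status.sense(); p=viewer.camera_params("wrist"); im=viewer.camera("wrist"); cv2.imwrite("pics/w2.png",im[:,:,::-1])
print(s["ft_force"],s["tool_pos"])
print(proj(p,place((.4526,.0458,.0748),np.array([[14,14,80],[82,-14,80],[54,0,80],[68,0,80]])/1e3)).round(0))
E
```

```text
[ 0.05255346 -0.22205036  0.53075276] [0.51592624 0.04954972 0.07650364]
[[210. 252.]
 [360. 308.]
 [300. 280.]
 [331. 280.]]
```

View pics/w2.png

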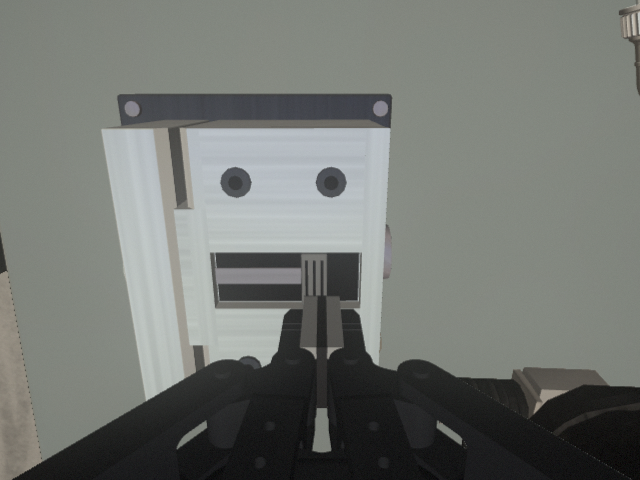

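```bash
python3 - <<'E'
from h import *; from bench import status,viewer
s=status.sense(); p=viewer.camera_params("wrist"); R=Ro.from_euler("xyz",s["tool_rot"])
for x in (-.011,0,.011):
  for z in (0,-.01,-.02,-.04): print(x,z,proj(p,s["tool_pos"]+R.apply([x,0,z])).round(0), proj(p,s["tool_pos"]+R.apply([x,.009,z])).round(0))
E
```

```text
-0.011 0 [[321. 300.]] [[340. 300.]]
-0.011 -0.01 [[321. 311.]] [[341. 311.]]
-0.011 -0.02 [[321. 322.]] [[342. 322.]]
-0.011 -0.04 [[321. 349.]] [[344. 349.]]
0 0 [[321. 279.]] [[340. 279.]]
0 -0.01 [[321. 289.]] [[341. 289.]]
0 -0.02 [[321. 299.]] [[342. 299.]]
0 -0.04 [[321. 324.]] [[345. 324.]]
0.011 0 [[321. 257.]] [[340. 257.]]
0.011 -0.01 [[321. 266.]] [[341. 266.]]
0.011 -0.02 [[321. 275.]] [[343. 275.]]
0.011 -0.04 [[321. 297.]] [[345. 297.]]
```

The wrist view shows the button still at x 301–327. The fingertips at (302–340, 296) appear nearer the robot's right than the slot centre, so I'm checking them from the two fixed cameras.

```bash
python3 - <<'E'
from h import *; from bench import status,viewer
s=status.sense(); out=[]
R=Ro.from_euler("xyz",s["tool_rot"])
for c in ("scene","side"):
    p=viewer.camera_params(c); im=viewer.camera(c)[:,:,::-1].copy(); cv2.imwrite(f"pics/{c}2.png",im)
    u=proj(p,s["tool_pos"])[0]; print(c,u)
    x0,y0=int(u[0]-50),int(u[1]-85); z=cv2.resize(im[y0:y0+150,x0:x0+100],(400,600),interpolation=cv2.INTER_CUBIC)
    v=(u-[x0,y0])*4; cv2.circle(z,tuple(int(a) for a in v),3,(0,0,255),1)
    out.append(z)
cv2.imwrite("pics/c2.png",np.hstack(out))
E
```

```text
scene [304.21581732 233.47666816]
side [317.11430439 248.80163613]
```

View pics/c2.png

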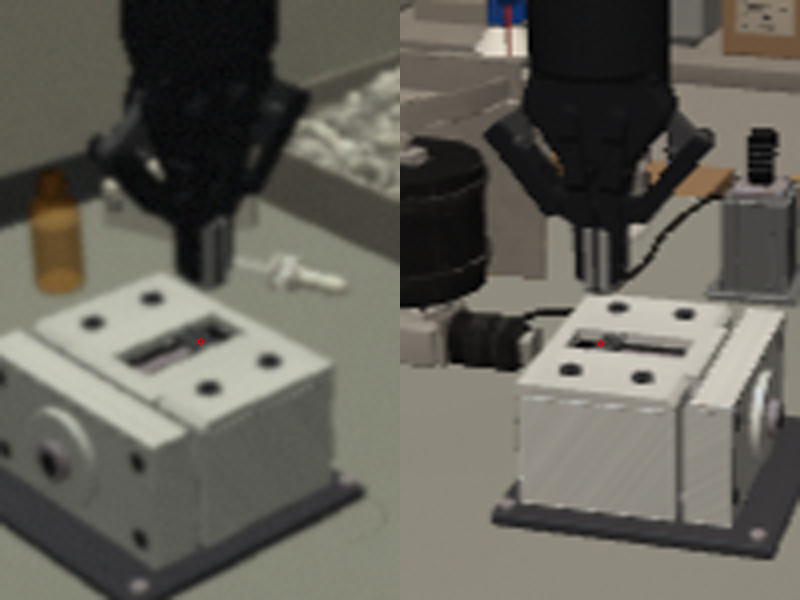

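Both fixed views show the shut fingertips about 30 mm above the reported TCP point, clear of the block. So the real tips end higher than stated. I'll go back in front of the button and find the slot floor by gentle contact.

Call:
move_arm --steps '[0,-0.025,0,0,0,0,0,-0.025,0,0,0,0,0,-0.026,0,0,0,0,0.003,0,0.015,0,0,0,0,0,0.015,0,0,0,0,0,0.015,0,0,0,0,0,0,0,0,0]'

```text
clock: 6.42
tool_pos: [0.4851, 0.0485, 0.0578]
tool_rot: [-3.14, 0.0, 1.644]
ft_force: [-0.8, -0.9, 0.2]
grip_width: -0.005
grasp_force: 0.0
```

```bash
python3 - <<'E'
from h import *; from bench import status,viewer
s=status.sense(); out=[]
print(s["tool_pos"],s["ft_force"])
for c in ("scene","side"):
    p=viewer.camera_params(c); im=viewer.camera(c)[:,:,::-1].copy(); cv2.imwrite(f"pics/{c}3.png",im)
    u=proj(p,s["tool_pos"])[0]
    x0,y0=int(u[0]-33),int(u[1]-65); z=cv2.resize(im[y0:y0+100,x0:x0+66],(396,600),interpolation=cv2.INTER_CUBIC)
    for h in (0,.02,.03,.04):
        v=(proj(p,s["tool_pos"]+[0,0,h])[0]-[x0,y0])*6; cv2.circle(z,tuple(int(a) for a in v),3,(0,0,255),1)
    out.append(z)
p=viewer.camera_params("wrist"); im=viewer.camera("wrist"); cv2.imwrite("pics/w3.png",im[:,:,::-1])
cv2.imwrite("pics/c3.png",np.hstack(out))
E
```

```text
[0.48509022 0.04849125 0.05777273] [-0.8497117  -0.87306988  0.23443997]
```

View pics/c3.png

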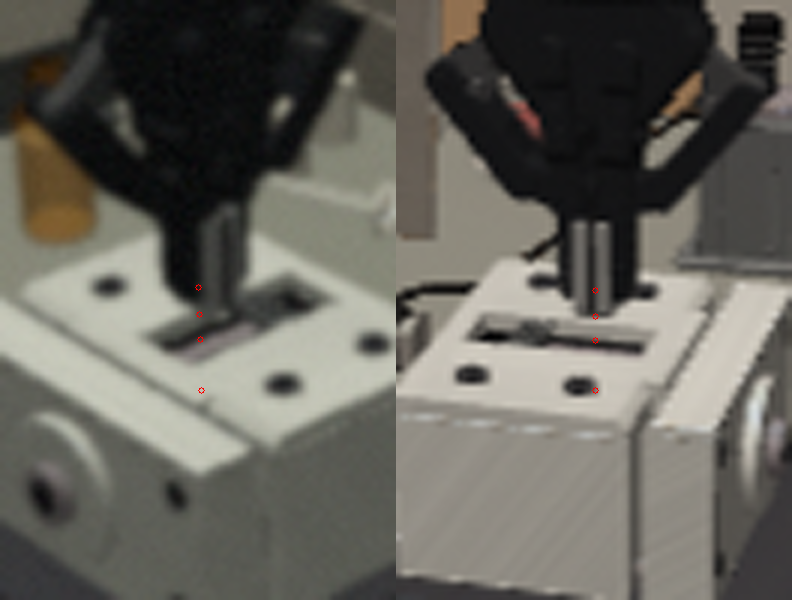

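The tips sit about 31 mm above the reported TCP: the tip is at (205,305) in scene and (595,315) in side, level with the +30 mm marks. I'll lower to the slot floor.

Call:
move_arm --steps '[0,0,0.01,0,0,0,0,0,0.01,0,0,0,0,0,0.005,0,0,0,0,0,0,0,0,0]'

```text
clock: 7.08
tool_pos: [0.4852, 0.0485, 0.0483]
tool_rot: [-3.141, -0.0, 1.644]
ft_force: [-0.7, -0.1, 0.4]
grip_width: -0.005
grasp_force: 0.0
```

Call:
move_arm --steps '[0,0,0.003,0,0,0,0,0,0.003,0,0,0,0,0,0,0,0,0]'

```text
clock: 7.45
tool_pos: [0.4854, 0.0485, 0.046]
tool_rot: [-3.142, 0.0, 1.644]
ft_force: [0.4, -0.4, -1.0]
grip_width: -0.002
grasp_force: 0.0
```

Call:
move_arm --steps '[0,0,0.003,0,0,0,0,0,0,0,0,0]'

```text
clock: 7.7
tool_pos: [0.4853, 0.0485, 0.0448]
tool_rot: [-3.141, 0.0, 1.644]
ft_force: [-0.1, -0.3, 0.2]
grip_width: 0.001
grasp_force: 0.0
```

Call:
move_arm --steps '[0,0,0.003,0,0,0,0,0,0,0,0,0]'

```text
clock: 7.95
tool_pos: [0.4853, 0.0485, 0.0436]
tool_rot: [-3.141, -0.0, 1.644]
ft_force: [-0.2, 0.7, 0.9]
grip_width: -0.003
grasp_force: 0.0
```

Call:
move_arm --steps '[0,0,0.003,0,0,0,0,0,0,0,0,0]'

```text
clock: 8.2
tool_pos: [0.4853, 0.0485, 0.0424]
tool_rot: [-3.141, 0.0, 1.644]
ft_force: [-0.8, -0.6, 0.1]
grip_width: -0.001
grasp_force: 0.0
```

Call:
move_arm --steps '[0,0,0.003,0,0,0,0,0,0,0,0,0]'

```text
clock: 8.45
tool_pos: [0.4853, 0.0485, 0.0412]
tool_rot: [-3.141, 0.0, 1.644]
ft_force: [-0.5, 0.5, 0.2]
grip_width: 0.005
grasp_force: 0.0
```

Call:
move_arm --steps '[0,0,0.003,0,0,0,0,0,0,0,0,0]'

```text
clock: 8.7
tool_pos: [0.4853, 0.0485, 0.04]
tool_rot: [-3.141, -0.0, 1.644]
ft_force: [-0.1, -0.2, -0.5]
grip_width: -0.003
grasp_force: 0.0
```

Call:
move_arm --steps '[0,0,0.003,0,0,0,0,0,0,0,0,0]'

```text
clock: 8.95
tool_pos: [0.4854, 0.0485, 0.0398]
tool_rot: [-3.142, 0.0, 1.644]
ft_force: [-4.6, -0.9, 15.5]
grip_width: -0.002
grasp_force: 7.6
```

Call:
move_arm --steps '[0,0,0.003,0,0,0,0,0,0,0,0,0]'

```text
clock: 9.2
tool_pos: [0.4855, 0.0485, 0.0397]
tool_rot: [3.141, 0.0, 1.644]
ft_force: [-9.7, -0.5, 32.5]
grip_width: -0.001
grasp_force: 16.4
```

Call:
move_arm --steps '[0,0,0.003,0,0,0,0,0,0,0,0,0]'

```text
clock: 9.45
tool_pos: [0.4856, 0.0485, 0.0396]
tool_rot: [3.141, -0.0, 1.644]
ft_force: [-15.6, -2.0, 50.5]
grip_width: 0.002
grasp_force: 25.2
```

Floor contact came at tool z 0.0399, so the tips end 33 mm above the reported TCP. I'll use that offset from here on. Next I rise 3 mm off the floor and push the lock back.

Call:
move_arm --steps '[0,0,-0.015,0,0,0,0,0,0,0,0,0,0,0.01,0,0,0,0,0,0.01,0,0,0,0,0,0.01,0,0,0,0,0,0.01,0,0,0,0,0,0,0,0,0,0]'

```text
clock: 10.32
tool_pos: [0.5016, 0.0497, 0.0423]
tool_rot: [-3.141, -0.0, 1.644]
ft_force: [-0.4, 0.1, 0.4]
grip_width: -0.002
grasp_force: 0.0
```

Call:
move_arm --steps '[0,0.006,0,0,0,0,0,0.006,0,0,0,0,0,0.005,0,0,0,0,0,0,0,0,0,0]'

```text
clock: 10.82
tool_pos: [0.5084, 0.0502, 0.0425]
tool_rot: [3.141, 0.0, 1.644]
ft_force: [-1.1, 1.0, -0.7]
grip_width: -0.001
grasp_force: 0.3
```

Call:
move_arm --steps '[0,0.004,0,0,0,0,0,0,0,0,0,0]'

```text
clock: 11.08
tool_pos: [0.5099, 0.0503, 0.0425]
tool_rot: [3.141, -0.0, 1.644]
ft_force: [-0.5, 0.6, -0.5]
grip_width: 0.0
grasp_force: 0.3
```

Call:
move_arm --steps '[0,0.004,0,0,0,0,0,0,0,0,0,0]'

```text
clock: 11.32
tool_pos: [0.5115, 0.0504, 0.0425]
tool_rot: [3.141, 0.0, 1.644]
ft_force: [-0.1, -0.6, 0.2]
grip_width: 0.003
grasp_force: 0.3
```

Call:
move_arm --steps '[0,0.003,0,0,0,0,0,0,0,0,0,0]'

```text
clock: 11.58
tool_pos: [0.5127, 0.0505, 0.0425]
tool_rot: [3.141, 0.0, 1.644]
ft_force: [-1.1, -0.4, 0.7]
grip_width: -0.002
grasp_force: 0.3
```

Call:
move_arm --steps '[0,0.003,0,0,0,0,0,0,0,0,0,0]'

```text
clock: 11.82
tool_pos: [0.5133, 0.0506, 0.0424]
tool_rot: [-3.141, 0.0, 1.644]
ft_force: [-2.6, 0.0, 1.8]
grip_width: 0.001
grasp_force: 1.5
```

Call:
move_arm --steps '[0,0.003,0,0,0,0,0,0,0,0,0,0]'

```text
clock: 12.08
tool_pos: [0.5134, 0.0505, 0.0423]
tool_rot: [-3.139, 0.0, 1.644]
ft_force: [-6.7, -0.2, 4.5]
grip_width: 0.003
grasp_force: 3.3
```

```bash
python3 - <<'E'
from h import *; from bench import status,viewer
s=status.sense(); p=viewer.camera_params("wrist"); im=viewer.camera("wrist")[:,:,::-1]; cv2.imwrite("pics/w4.png",im)
print(s["ft_force"],s["tool_pos"])
print(proj(p,place((.4526,.0458,.0748),np.array([[14,14,80],[82,-14,80],[54,0,80],[68,0,80],[80,0,80]])/1e3)).round(0))
cv2.imwrite("pics/w4c.png",cv2.resize(im[200:360,160:400],(720,480)))
E
```

```text
[-6.66353666 -0.15372316  4.51141985] [0.51342759 0.05054305 0.04227021]
[[193. 288.]
 [374. 353.]
 [302. 321.]
 [339. 321.]
 [370. 321.]]
```

The lock has reached its stop: the force rises with no travel. Next I retreat, rise, and hover over the holder.

```bash
python3 - <<'E'
from h import *; from bench import status
s=status.sense(); r=[np.pi,0,1.6456]
e=plan(s["tool_pos"],s["tool_rot"],s["tool_pos"]+np.array([-.008,0,.004]),r,1)
e=plan(*e,[.505,.050,.20],r,3)
e=plan(*e,[.516,-.245,.19],[np.pi,0,1.6565])
E
```

```text
1 rows, end [0.5054 0.0504 0.0463] [3.1413 0.     1.6469]
[0.001, -0.02, -0.01, -0.001, 0.0, -0.001]
3 rows, end [0.505  0.0499 0.1999] [3.1413 0.     1.6469]
[0.0, 0.0, -0.128, 0.0, 0.0, 0.0, 0.0, 0.0, -0.128, 0.0, 0.0, 0.0, -0.001, -0.001, -0.128, 0.0, 0.0, 0.0]
5 rows, end [ 0.5161 -0.2449  0.1899] [3.1413 0.     1.6564]
[-0.147, -0.006, 0.005, 0.0, 0.0, -0.001, -0.148, -0.006, 0.005, 0.0, 0.0, -0.001, -0.147, -0.007, 0.005, 0.0, 0.0, 0.0, -0.148, -0.006, 0.005, 0.0, 0.0, -0.001, -0.147, -0.007, 0.005, 0.0, 0.0, 0.0]
```

Call:
move_arm --steps '[0.001,-0.02,-0.01,0,0.0,-0.001,0.0,0.0,-0.128,0.0,0.0,0.0,0.0,0.0,-0.128,0.0,0.0,0.0,-0.001,-0.001,-0.128,0.0,0.0,0.0,0,0,0,0,0,0]'

```text
clock: 12.75
tool_pos: [0.5097, 0.0503, 0.2046]
tool_rot: [3.132, -0.0, 1.647]
ft_force: [-0.2, 0.5, -0.7]
grip_width: 0.001
grasp_force: 0.0
```

```bash
python3 - <<'E'
from h import *; from bench import status,viewer,regions_of
p=viewer.camera_params("wrist"); im=viewer.camera("wrist")[:,:,::-1]; cv2.imwrite("pics/w5.png",im)
print(proj(p,place((.4526,.0458,.0748),np.array([[14,14,80],[82,-14,80],[54,0,80],[68,0,80],[80,0,80]])/1e3)).round(0).tolist())
for r in regions_of("wrist","lock_button")[:2]:
    m=r["region"]; c=np.where(m.any(0))[0]; print(r["score"],r["xy"],c.min(),c.max(),[np.percentile(np.where(m)[1],k) for k in(5,95)])
    d=[]
    for col in(np.percentile(np.where(m)[1],2),np.percentile(np.where(m)[1],98)):
        X=ray(p,[col,r["xy"][1]],.08)-[.4526,.0458,0]; d.append(X[0]*np.cos(.0748)+X[1]*np.sin(.0748))
    print(d)
v=proj(p,place((.4526,.0458,.0748),[[.034,.005,.08]]))[0]
g=cv2.cvtColor(im,cv2.COLOR_BGR2GRAY); r=int(v[1]); print(r,g[r-1:r+2,:].mean(0)[270:385].astype(int).tolist())
E
```

```text
[[261.0, 192.0], [352.0, 228.0], [315.0, 211.0], [334.0, 211.0], [349.0, 210.0]]
0.85 [331.3, 210.8] 276 350 [np.float64(281.0), np.float64(348.0)]
[np.float64(0.026138910847932312), np.float64(0.07969168893910034)]
204 [69, 69, 70, 69, 76, 104, 124, 123, 123, 123, 124, 123, 123, 124, 123, 123, 124, 123, 124, 122, 122, 125, 123, 122, 123, 122, 123, 123, 123, 123, 122, 123, 123, 124, 122, 123, 123, 124, 124, 124, 123, 123, 124, 124, 124, 123, 123, 124, 123, 123, 122, 123, 123, 123, 124, 124, 123, 123, 123, 124, 122, 121, 111, 114, 127, 104, 81, 111, 131, 123, 93, 87, 118, 128, 109, 83, 100, 122, 105, 83, 120, 162, 194, 203, 203, 204, 205, 204, 206, 207, 206, 204, 200, 197, 185, 159, 146, 146, 146, 147, 147, 143, 147, 150, 150, 150, 149, 149, 149, 150, 149, 149, 149, 150, 149]
```

Call:
move_arm --steps '[-0.147,-0.006,0.005,0.0,0.0,-0.001,-0.148,-0.006,0.005,0.0,0.0,-0.001,-0.147,-0.007,0.005,0.0,0.0,0.0,-0.148,-0.006,0.005,0.0,0.0,-0.001,-0.147,-0.007,0.005,0.0,0.0,0.0,0,0,0,0,0,0]' --jaw 0

```text
clock: 13.6
tool_pos: [0.5166, -0.2481, 0.188]
tool_rot: [-3.139, -0.0, 1.652]
ft_force: [-0.2, 0.6, 0.4]
grip_width: 0.502
grasp_force: 0.0
```

```bash
python3 - <<'E'
from h import *; from bench import status,viewer,regions_of
import pickle
s=status.sense(); p=viewer.camera_params("wrist"); im=viewer.camera("wrist")[:,:,::-1]; cv2.imwrite("pics/w6.png",im)
pickle.dump((p,s),open("w6.pkl","wb")); print(s["tool_pos"],s["tool_rot"])
print(proj(p,place((.516,-.2559,.0857),np.array([[-23,27,70],[-23,-27,70],[23,-27,70],[23,27,70]])/1e3)).round(0).tolist())
cv2.imwrite("pics/w6z.png",cv2.resize(im[110:310,220:420],(600,600),interpolation=cv2.INTER_CUBIC))
E
```

```text
[ 0.51661706 -0.24808803  0.18795274] [-3.13945556e+00 -3.75603731e-04  1.65237166e+00]
[[288.0, 187.0], [290.0, 257.0], [350.0, 256.0], [351.0, 187.0]]
```

View pics/w6z.png

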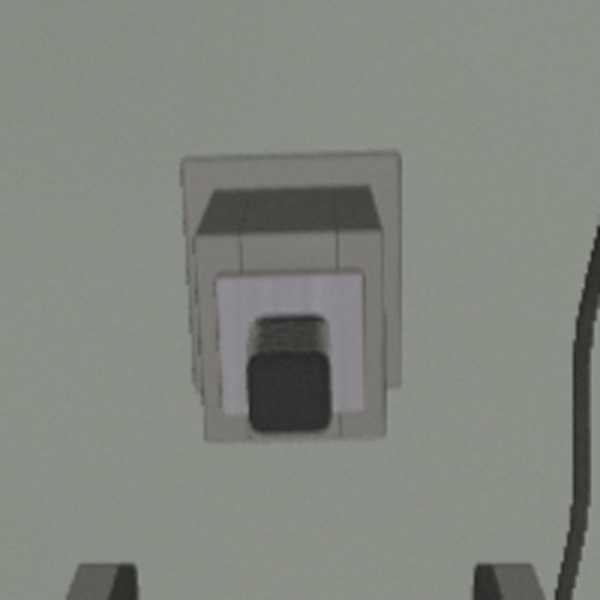

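The button's far end is at 79.7 mm local, so the lock is fully back. The holder crop gives the rim corners (196,235), (383,232), (206,441), (386,437), the flange corners, and the grip top around (290,392).

```bash
python3 - <<'E'
from h import *; import pickle
p,s=pickle.load(open("w6.pkl","rb"))
U=(np.array([(196,235),(383,232),(206,441),(386,437),(216,275),(366,271),(222,415),(365,412),(249,352),(329,352),(249,432),(331,432)],float)+.5)/3-.5+[220,110]
L=np.array([(-23,27,70),(23,27,70),(-23,-27,70),(23,-27,70),(-18,18,76),(18,18,76),(-18,-18,76),(18,-18,76),(-9,9,114),(9,9,114),(-9,-9,114),(9,-9,114)])/1e3
q,r=fit([(p,L,U)],[.516,-.256,.0857]); print(q,r.tolist())
x,y,a=q; r=[np.pi,0,np.pi/2+a]
e=plan([.5166,-.2479,.1895],s["tool_rot"],[x,y,.12],r,2)
e=plan(*e,[x,y,.0455],r,4)
E
```

```text
[ 0.51418364 -0.25553934  0.10283696] [[-0.6, -1.2], [0.6, -1.5], [-0.4, -0.3], [-0.3, -0.1], [-0.4, -0.6], [-0.2, -0.3], [-0.2, -0.1], [0.5, -0.1], [-0.8, 1.4], [0.8, 0.8], [0.2, 1.1], [0.6, 0.6]]
2 rows, end [ 0.5143 -0.2557  0.1199] [ 3.1406e+00 -4.0000e-04  1.6744e+00]
[-0.009, -0.004, 0.087, 0.0, 0.0, -0.003, -0.01, -0.003, 0.087, -0.001, 0.0, -0.004]
4 rows, end [ 0.5144 -0.2557  0.0455] [ 3.1406e+00 -4.0000e-04  1.6744e+00]
[0.0, 0.0, 0.047, 0.0, 0.0, 0.0, 0.0, 0.0, 0.046, 0.0, 0.0, 0.0, 0.0, 0.0, 0.047, 0.0, 0.0, 0.0, 0.0, 0.0, 0.046, 0.0, 0.0, 0.0]
```

Call:
move_arm --steps '[-0.009,-0.004,0.087,0.0,0.0,-0.003,-0.01,-0.003,0.087,-0.001,0.0,-0.004,0.0,0.0,0.047,0.0,0.0,0.0,0.0,0.0,0.046,0.0,0.0,0.0,0.0,0.0,0.047,0.0,0.0,0.0,0.0,0.0,0.046,0.0,0.0,0.0,0,0,0,0,0,0]'

```text
clock: 14.52
tool_pos: [0.5148, -0.2519, 0.0445]
tool_rot: [3.141, -0.001, 1.678]
ft_force: [0.1, -1.1, 0.2]
grip_width: 0.501
grasp_force: 0.0
```

Call:
move_arm --steps '[-0.009,0,-0.002,0,0,0,0,0,0,0,0,0]'

```text
clock: 14.78
tool_pos: [0.5169, -0.2569, 0.0478]
tool_rot: [3.137, 0.001, 1.678]
ft_force: [-0.1, 0.6, -0.8]
grip_width: 0.501
grasp_force: 0.0
```

Call:
move_arm --steps '[0,0,0,0,0,0,0,0,0,0,0,0,0,0,0,0,0,0,0,0,0,0,0,0]' --jaw -1 --squeeze 60

```text
clock: 15.28
tool_pos: [0.5164, -0.2564, 0.0475]
tool_rot: [3.138, 0.001, 1.678]
ft_force: [-2.0, -0.2, 6.5]
grip_width: 0.198
grasp_force: 58.8
```

Call:
move_arm --steps '[0,0,-0.01,0,0,0,0,0,-0.04,0,0,0,0,0,-0.08,0,0,0,0,0,-0.08,0,0,0,0,0,-0.09,0,0,0,0,0,0,0,0,0,0,0,0,0,0,0,0,0,0,0,0,0]'

```text
clock: 16.27
tool_pos: [0.5149, -0.2557, 0.1657]
tool_rot: [3.14, -0.001, 1.678]
ft_force: [-0.2, -0.6, -1.4]
grip_width: 0.199
grasp_force: 58.8
```

```bash
python3 - <<'E'
from h import *; from bench import status,viewer,regions_of
s=status.sense(); print(s["tool_pos"],s["tool_rot"],s["ft_force"],s["grip_width"])
out=[]
for c in("scene","side"):
    p=viewer.camera_params(c); im=viewer.camera(c)[:,:,::-1].copy(); cv2.imwrite(f"pics/{c}7.png",im)
    u=proj(p,s["tool_pos"])[0]; x0,y0=int(u[0]-40),int(u[1]-45)
    z=cv2.resize(im[y0:y0+120,x0:x0+80],(400,600),interpolation=cv2.INTER_CUBIC)
    T=Ro.from_euler("xyz",s["tool_rot"])
    for l in([.012,.0085,.0395],[-.012,.0085,.0395],[.012,.0085,-.0225],[-.012,.0085,-.0225],[.012,-.009,-.0225],[-.012,-.009,-.0225]):
        v=(proj(p,s["tool_pos"]+T.apply(l))[0]-[x0,y0])*5; cv2.circle(z,tuple(int(a) for a in v),3,(0,0,255) if l[1]>0 else (0,255,0),1)
    out.append(z)
cv2.imwrite("pics/c7.png",np.hstack(out))
E
```

```text
[ 0.51494635 -0.25574134  0.16566612] [ 3.14033631e+00 -1.24007074e-03  1.67834152e+00] [-0.16496444 -0.59422595 -1.44929715] 0.1988402423600143
```

View pics/c7.png

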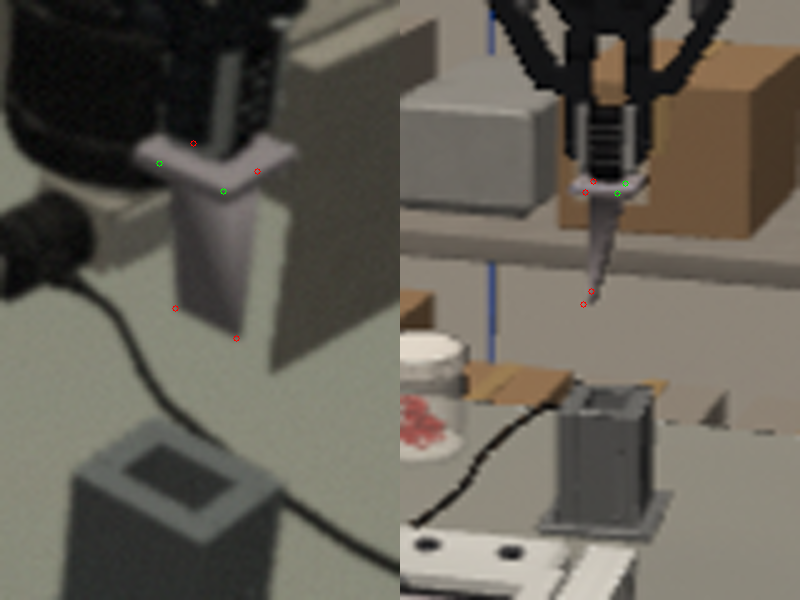

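The wedge hangs correctly in the grip. Its flat back is on the +x side, and the tip in both views (scene (205,325), side (590,300)) matches my model. Next I move it over the right notch.

```bash
python3 - <<'E'
from h import *; from bench import status
s=status.sense(); r=[np.pi,0,1.6456]; q=(.4526,.0458,.0748)
a=place(q,[-.005,-.050,.145])[0]; print(a)
e=plan(s["tool_pos"],s["tool_rot"],a,r)
E
```

```text
[ 0.45135049 -0.00443384  0.145     ]
5 rows, end [ 0.4515 -0.0043  0.1452] [ 3.1402e+00 -1.1000e-03  1.6469e+00]
[0.128, -0.018, 0.01, 0.0, 0.0, 0.002, 0.128, -0.019, 0.011, 0.0, 0.0, 0.002, 0.128, -0.02, 0.01, 0.0, 0.0, 0.002, 0.128, -0.021, 0.011, 0.0, 0.0, 0.002, 0.129, -0.021, 0.01, 0.0, 0.0, 0.002]
```

Call:
move_arm --steps '[0.128,-0.018,0.01,0.0,0.0,0.002,0.128,-0.019,0.011,0.0,0.0,0.002,0.128,-0.02,0.01,0.0,0.0,0.002,0.128,-0.021,0.011,0.0,0.0,0.002,0.129,-0.021,0.01,0.0,0.0,0.002,0,0,0,0,0,0,0,0,0,0,0,0,0,0,0,0,0,0]'

```text
clock: 17.38
tool_pos: [0.4525, -0.0056, 0.1459]
tool_rot: [3.138, 0.0, 1.646]
ft_force: [0.0, 0.2, -1.2]
grip_width: 0.201
grasp_force: 58.8
```

```bash
cat >> h.py <<'E'
Q=(.4526,.0458,.0748)
def loc(s,dz=.0395):
    """wedge tip (back edge middle) in the housing frame, mm, and the tilt errors (deg)"""
    T=Ro.from_euler("xyz",s["tool_rot"]); X=s["tool_pos"]+T.apply([0,.0085,dz]); d=X-[Q[0],Q[1],0]
    c,n=np.cos(Q[2]),np.sin(Q[2]); rv=(Ro.from_euler("xyz",[np.pi,0,np.pi/2+Q[2]]).inv()*T).as_rotvec()
    return np.round(1e3*np.array([c*d[0]+n*d[1],-n*d[0]+c*d[1],d[2]]),1),np.degrees(rv).round(2)
E
python3 - <<'E'
from h import *; from bench import status
s=status.sense(); print(loc(s),s["tool_pos"],s["ft_force"])
E
```

```text
(array([  4.7, -51.2, 106.4]), array([-0.19, -0.01, -0.01])) [ 0.45254371 -0.00558647  0.14591775] [ 0.04991059  0.16409613 -1.22454832]
```

Call:
move_arm --steps '[0.001,-0.003,0.018,0.001,0,0,0.001,0,0.018,0,0,0,0,0,0.018,0,0,0,0,0,0.009,0,0,0,0,0,0.009,0,0,0,0,0,0,0,0,0,0,0,0,0,0,0]'

```text
clock: 18.25
tool_pos: [0.4511, -0.004, 0.1173]
tool_rot: [3.141, -0.0, 1.647]
ft_force: [-0.0, 0.3, -2.7]
grip_width: 0.201
grasp_force: 58.8
```

```bash
python3 - <<'E'
from h import *; from bench import status
s=status.sense(); print(loc(s),s["tool_pos"],s["ft_force"],s["ft_torque"])
E
```

```text
(array([  3.3, -49.5,  77.8]), array([-0.02,  0.  , -0.08])) [ 0.45106285 -0.00398067  0.11731397] [-4.10538684e-04  2.60073235e-01 -2.67659298e+00] [-0.02168849 -0.01400847  0.00543519]
```

Free so far, inside the lead-in. Next: 8 mm deeper in small rows, then feel for the notch face.

Call:
move_arm --steps '[0,0,0.005,0,0,0,0,0,0.005,0,0,0,0,0,0,0,0,0]'

```text
clock: 18.62
tool_pos: [0.4508, -0.004, 0.113]
tool_rot: [-3.141, -0.0, 1.647]
ft_force: [0.5, 0.7, -1.5]
grip_width: 0.201
grasp_force: 58.8
```

Call:
move_arm --steps '[0,0,0.006,0,0,0,0,0,0.005,0,0,0,0,0,0,0,0,0]'

```text
clock: 19.0
tool_pos: [0.4509, -0.004, 0.1086]
tool_rot: [-3.141, -0.0, 1.647]
ft_force: [0.3, -0.4, -1.9]
grip_width: 0.203
grasp_force: 58.8
```

Call:
move_arm --steps '[0,0.003,0,0,0,0,0,0,0,0,0,0]'

```text
clock: 19.25
tool_pos: [0.4522, -0.0039, 0.1088]
tool_rot: [3.142, -0.0, 1.647]
ft_force: [1.2, -0.1, -2.5]
grip_width: 0.2
grasp_force: 58.7
```

Call:
move_arm --steps '[0,0.002,0,0,0,0,0,0,0,0,0,0]'

```text
clock: 19.5
tool_pos: [0.4524, -0.0039, 0.1086]
tool_rot: [-3.141, -0.0, 1.647]
ft_force: [-1.9, -0.6, -1.0]
grip_width: 0.198
grasp_force: 58.8
```

Call:
move_arm --steps '[0,0.002,0,0,0,0,0,0,0,0,0,0,0,0,0,0,0,0]'

```text
clock: 19.88
tool_pos: [0.4526, -0.0038, 0.1085]
tool_rot: [-3.14, -0.0, 1.647]
ft_force: [-5.1, -0.2, 0.8]
grip_width: 0.199
grasp_force: 59.1
```

```bash
python3 - <<'E'
from h import *; from bench import status
s=status.sense(); print(loc(s),s["tool_pos"],s["ft_force"],s["ft_torque"])
E
```

```text
(array([  4.8, -49.5,  69. ]), array([ 0.12,  0.01, -0.08])) [ 0.45264696 -0.00381833  0.10850764] [-5.06894038 -0.22917403  0.82634084] [-0.10957484  1.23604964 -0.00163499]
```

The back touches the notch face at local x 4.8 (expected 5), so the pose is confirmed. First I work the right end down to depth 22 mm (about a 2.5 mm gap).

Call:
move_arm --steps '[0,0,0.005,0,0,0,0,0,0.005,0,0,0,0,0,0.005,0,0,0,0,0,0.005,0,0,0,0,0,0,0,0,0]'

```text
clock: 20.5
tool_pos: [0.4526, -0.0038, 0.1004]
tool_rot: [-3.139, -0.0, 1.647]
ft_force: [-5.6, -0.3, -0.4]
grip_width: 0.199
grasp_force: 59.1
```

Call:
move_arm --steps '[0,0,0.005,0,0,0,0,0,0.005,0,0,0,0,0,0.005,0,0,0,0,0,0.003,0,0,0,0,0,0,0,0,0]'

```text
clock: 21.12
tool_pos: [0.4526, -0.0038, 0.0938]
tool_rot: [-3.14, -0.0, 1.647]
ft_force: [-8.5, -0.7, 9.5]
grip_width: 0.202
grasp_force: 60.6
```

```bash
python3 - <<'E'
from h import *; from bench import status
s=status.sense(); print(loc(s),s["tool_pos"],s["ft_force"],s["ft_torque"])
E
```

```text
(array([  4.7, -49.5,  54.3]), array([ 0.12,  0.01, -0.07])) [ 0.45263999 -0.00383549  0.09382187] [-8.5173472  -0.70062577  9.54096265] [-0.11195969  1.76184131 -0.01440832]
```

Call:
move_arm --steps '[0,-0.004,-0.02,0,0,0,0,0,-0.033,0,0,0,0,0,-0.033,0,0,0,0.125,0,0,0,0,0,0.125,0,0,0,0,0,0,0,0,0,0,0,0,0,0,0,0,0]'

```text
clock: 22.0
tool_pos: [0.445, 0.0959, 0.1287]
tool_rot: [3.14, 0.0, 1.648]
ft_force: [-0.7, 0.6, -2.0]
grip_width: 0.199
grasp_force: 59.7
```

```bash
python3 - <<'E'
from h import *; from bench import status,viewer
s=status.sense(); print(loc(s),s["tool_pos"],s["ft_force"],s["ft_torque"])
im=viewer.camera("scene")[:,:,::-1]; cv2.imwrite("pics/s8.png",im)
E
```

```text
(array([ 4.7, 50.6, 89.2]), array([-0.07, -0.  , -0.15])) [0.44499138 0.09590471 0.128652  ] [-0.66058923  0.58520759 -1.99665062] [0.01862018 0.0414359  0.00117772]
```

Call:
move_arm --steps '[-0.001,-0.002,0.015,0,0,0,0,0,0.014,0,0,0,0,0,0.011,0,0,0,0,0,0.011,0,0,0,0,0.003,0,0,0,0,0,0.002,0,0,0,0,0,0,0,0,0,0]'

```text
clock: 22.92
tool_pos: [0.4451, 0.0954, 0.1074]
tool_rot: [-3.14, 0.0, 1.647]
ft_force: [-1.8, -0.3, -3.4]
grip_width: 0.199
grasp_force: 59.5
```

```bash
python3 - <<'E'
from h import *; from bench import status,viewer
s=status.sense(); print(loc(s),s["tool_pos"],s["ft_force"],s["ft_torque"])
E
```

```text
(array([ 4.6, 50.1, 67.9]), array([ 0.08, -0.  , -0.08])) [0.4450591  0.09542727 0.10737623] [-1.81714714 -0.29515029 -3.36897679] [-0.05266294  0.50532878  0.01721376]
```

Call:
move_arm --steps '[0,0.002,0.005,0,0,0,0,0,0.006,0,0,0,0,0,0.005,0,0,0,0,0,0.005,0,0,0,0,0,0.006,0,0,0,0,0,0.006,0,0,0,0,0,0.006,0,0,0,0,0,0.006,0,0,0,0,0,0.006,0,0,0,0,0,0.004,0,0,0,0,0,0,0,0,0,0,0,0,0,0,0]'

```text
clock: 24.42
tool_pos: [0.4452, 0.0955, 0.0858]
tool_rot: [-3.139, -0.0, 1.647]
ft_force: [-7.8, -0.1, 8.2]
grip_width: 0.201
grasp_force: 61.3
```

```bash
python3 - <<'E'
from h import *; from bench import status,viewer
s=status.sense(); print(loc(s),s["tool_pos"],s["ft_force"],s["ft_torque"])
E
```

```text
(array([ 4.8, 50.1, 46.3]), array([ 0.14,  0.  , -0.07])) [0.44523696 0.09549299 0.08582552] [-7.79215302 -0.08588948  8.16673273] [-0.03612372  1.6207767  -0.0096751 ]
```

Call:
move_arm --steps '[0,-0.005,-0.02,0,0,0,0,0,-0.043,0,0,0,0,0,-0.044,0,0,0,-0.125,0,0,0,0,0,-0.125,0,0,0,0,0,0,0,0,0,0,0,0,0,0,0,0,0]'

```text
clock: 25.3
tool_pos: [0.4527, -0.0043, 0.1288]
tool_rot: [3.14, -0.0, 1.646]
ft_force: [0.2, -0.1, -2.2]
grip_width: 0.206
grasp_force: 59.7
```

```bash
python3 - <<'E'
from h import *; from bench import status,viewer
s=status.sense(); print(loc(s),s["tool_pos"],s["ft_force"],s["ft_torque"])
im=viewer.camera("scene")[:,:,::-1]; cv2.imwrite("pics/s9.png",im)
E
```

```text
(array([  4.9, -50. ,  89.3]), array([-0.08,  0.01, -0.01])) [ 0.45270698 -0.0043176   0.12880301] [ 0.20703023 -0.08765136 -2.24045156] [ 0.02869115 -0.00031105 -0.07633575]
```

Call:
move_arm --steps '[0,-0.003,0.015,0,0,0,0,0,0.02,0,0,0,0,0,0.02,0,0,0,0,0,0.018,0,0,0,0,0.003,0,0,0,0,0,0.003,0,0,0,0,0,0,0,0,0,0]'

```text
clock: 26.22
tool_pos: [0.4524, -0.0043, 0.0989]
tool_rot: [-3.14, -0.0, 1.647]
ft_force: [-1.7, -0.8, -2.9]
grip_width: 0.199
grasp_force: 59.6
```

```bash
python3 - <<'E'
from h import *; from bench import status,viewer
s=status.sense(); print(loc(s),s["tool_pos"],s["ft_force"],s["ft_torque"])
E
```

```text
(array([  4.5, -49.9,  59.4]), array([ 0.11,  0.01, -0.07])) [ 0.4524403  -0.00425718  0.09893054] [-1.72957752 -0.75498927 -2.85650443] [ 0.02182447  0.47424312 -0.03298863]
```

Call:
move_arm --steps '[0,0.002,0.005,0,0,0,0,0,0.006,0,0,0,0,0,0.006,0,0,0,0,0,0.006,0,0,0,0,0,0.006,0,0,0,0,0,0.006,0,0,0,0,0,0.006,0,0,0,0,0,0.006,0,0,0,0,0,0.006,0,0,0,0,0,0.003,0,0,0,0,0,0,0,0,0]'

```text
clock: 27.6
tool_pos: [0.4525, -0.0043, 0.077]
tool_rot: [-3.139, -0.0, 1.647]
ft_force: [-7.7, -1.6, 10.5]
grip_width: 0.203
grasp_force: 61.3
```

Call:
move_arm --steps '[0,-0.005,-0.03,0,0,0,0,0,-0.05,0,0,0,0,0,-0.05,0,0,0,0.125,0,0,0,0,0,0.125,0,0,0,0,0,0,0,0,0,0,0,0,0,0,0,0,0]'

```text
clock: 28.48
tool_pos: [0.445, 0.0955, 0.1293]
tool_rot: [3.14, 0.0, 1.648]
ft_force: [0.1, -0.5, -0.8]
grip_width: 0.202
grasp_force: 59.8
```

```bash
python3 - <<'E'
from h import *; from bench import status,viewer
s=status.sense(); print(loc(s),s["tool_pos"],s["ft_force"],s["ft_torque"])
im=viewer.camera("scene")[:,:,::-1]; cv2.imwrite("pics/s10.png",im)
p=viewer.camera_params("wrist");im=viewer.camera("wrist")[:,:,::-1]; cv2.imwrite("pics/w10.png",im)
# predicted cover-top front edge in wrist view for various gaps, right end
for y in(-.05,.05,0): print(y,proj(p,place(Q,[[-.026-g,y,.08] for g in(0,.004,.008)])).round(1).tolist())
E
```

```text
(array([ 4.7, 50.1, 89.8]), array([-0.07, -0.  , -0.15])) [0.44497683 0.09549363 0.12932869] [ 0.05528653 -0.45390498 -0.84977783] [-0.03257345  0.06440434 -0.01102734]
-0.05 [[287.2, 386.8], [281.1, 386.8], [275.0, 386.8]]
0.05 [[282.8, 243.1], [275.9, 243.1], [269.0, 243.1]]
0 [[285.1, 319.4], [278.7, 319.4], [272.2, 319.4]]
```

```bash
cat >> h.py <<'E'
def gaps(p,im,ys=(-.06,-.05,-.04,.04,.05,.06)):
    """gap (mm) from the cover's front top edge (bright cover against what is before it) along several y"""
    g=cv2.GaussianBlur(cv2.cvtColor(im,cv2.COLOR_BGR2GRAY),(3,3),0).astype(float); out=[]
    for y in ys:
        gg=np.arange(-.006,.020,.00025); u=proj(p,place(Q,[[-.026-a,y,.08] for a in gg])).astype(np.float32)
        v=cv2.remap(g,u[:,0].reshape(1,-1),u[:,1].reshape(1,-1),cv2.INTER_LINEAR)[0]; d=np.diff(v); k=np.argmin(d); out.append((round(y*1e3),round(1e3*gg[k],2),int(d[k]*10)))
    return out
E
python3 - <<'E'
from h import *; from bench import viewer
import pickle
print(gaps(viewer.camera_params("wrist"),cv2.imread("pics/w10.png")))
print(gaps(pickle.load(open("w1.pkl","rb"))[0],cv2.imread("pics/w1.png")))
ps=viewer.camera_params("scene")
for n in("scene0","s8","s9","s10"): print(n,gaps(ps,cv2.imread(f"pics/{n}.png")))
E
```

```text
[(-60, np.float64(-4.75), -244), (-50, np.float64(-5.5), -218), (-40, np.float64(-0.25), -31), (40, np.float64(2.75), -160), (50, np.float64(2.5), -236), (60, np.float64(2.0), -232)]
[(-60, np.float64(0.0), -70), (-50, np.float64(-0.75), -118), (-40, np.float64(-0.5), -160), (40, np.float64(-0.25), -178), (50, np.float64(-0.25), -174), (60, np.float64(0.0), -169)]
scene0 [(-60, np.float64(0.0), -39), (-50, np.float64(-0.25), -37), (-40, np.float64(-2.0), -44), (40, np.float64(-1.5), -35), (50, np.float64(-1.25), -37), (60, np.float64(-2.5), -33)]
s8 [(-60, np.float64(0.0), -45), (-50, np.float64(-0.25), -43), (-40, np.float64(-1.0), -44), (40, np.float64(-1.5), -38), (50, np.float64(-1.25), -38), (60, np.float64(-2.5), -34)]
s9 [(-60, np.float64(0.0), -43), (-50, np.float64(-0.25), -42), (-40, np.float64(0.0), -43), (40, np.float64(0.0), -36), (50, np.float64(2.75), -38), (60, np.float64(-0.75), -36)]
s10 [(-60, np.float64(4.25), -44), (-50, np.float64(3.25), -43), (-40, np.float64(2.5), -40), (40, np.float64(0.75), -38), (50, np.float64(2.75), -45), (60, np.float64(-0.75), -41)]
```

Call:
move_arm --steps '[0,-0.003,0.02,0,0,0,0,0,0.025,0,0,0,0,0,0.025,0,0,0,0,0,0.018,0,0,0,0,0.003,0,0,0,0,0,0.004,0,0,0,0,0,0,0,0,0,0]'

```text
clock: 29.45
tool_pos: [0.445, 0.0954, 0.0933]
tool_rot: [-3.139, 0.0, 1.647]
ft_force: [-2.2, -0.2, -3.4]
grip_width: 0.202
grasp_force: 59.6
```

Call:
move_arm --steps '[0,0.001,0.006,0,0,0,0,0,0.006,0,0,0,0,0,0.006,0,0,0,0,0,0.006,0,0,0,0,0,0.006,0,0,0,0,0,0.006,0,0,0,0,0,0.006,0,0,0,0,0,0.006,0,0,0,0,0,0.006,0,0,0,0,0,0,0,0,0]'

```text
clock: 30.7
tool_pos: [0.4451, 0.0954, 0.0721]
tool_rot: [-3.139, 0.0, 1.647]
ft_force: [-7.4, -0.3, 8.4]
grip_width: 0.204
grasp_force: 61.2
```

```bash
python3 - <<'E'
from h import *; from bench import status,viewer
s=status.sense(); print(loc(s),s["tool_pos"],s["ft_force"],s["ft_torque"])
p=viewer.camera_params("wrist");im=viewer.camera("wrist")[:,:,::-1]; cv2.imwrite("pics/w11.png",im)
print(gaps(p,im,(.03,.04,.05,.06)))
E
```

```text
(array([ 4.6, 50. , 32.6]), array([ 0.15, -0.  , -0.07])) [0.44506349 0.0954121  0.07209178] [-7.41828487 -0.31010866  8.39633043] [-0.05942014  1.50362001  0.01700882]
[(30, np.float64(-1.0), -102), (40, np.float64(5.5), -221), (50, np.float64(5.5), -235), (60, np.float64(6.0), -281)]
```

Left now measures about 5.9 mm in the wrist image, roughly 2 mm under nominal. Right turn next: go to tip z 25 and check.

Call:
move_arm --steps '[0,-0.006,-0.04,0,0,0,0,0,-0.05,0,0,0,0,0,-0.052,0,0,0,-0.125,0,0,0,0,0,-0.125,0,0,0,0,0,0,-0.002,0.03,0,0,0,0,0,0.035,0,0,0,0,0,0.035,0,0,0,0,0.003,0,0,0,0,0,0.004,0,0,0,0,0,0,0,0,0,0]'

```text
clock: 32.12
tool_pos: [0.4525, -0.0038, 0.0884]
tool_rot: [-3.139, -0.0, 1.647]
ft_force: [-3.9, 0.4, -3.5]
grip_width: 0.2
grasp_force: 60.4
```

```bash
python3 - <<'E'
from h import *; from bench import status,viewer
s=status.sense(); print(loc(s),s["tool_pos"],s["ft_force"],s["ft_torque"])
p=viewer.camera_params("wrist");im=viewer.camera("wrist")[:,:,::-1]; cv2.imwrite("pics/w12.png",im)
print(gaps(p,im,(-.06,-.05,-.04,.04,.05,.06)))
E
```

```text
(array([  4.6, -49.4,  48.9]), array([ 0.15,  0.03, -0.1 ])) [ 0.45247407 -0.00377701  0.08843579] [-3.90161262  0.40984791 -3.47420722] [0.24071576 0.94220811 0.00108467]
[(-60, np.float64(5.0), -130), (-50, np.float64(5.0), -172), (-40, np.float64(5.25), -250), (40, np.float64(5.5), -291), (50, np.float64(5.75), -296), (60, np.float64(5.75), -190)]
```

Call:
move_arm --steps '[0,0,0.006,0,0,0,0,0,0.006,0,0,0,0,0,0.006,0,0,0,0,0,0.006,0,0,0,0,0,0.006,0,0,0,0,0,0.006,0,0,0,0,0,0.006,0,0,0,0,0,0.006,0,0,0,0,0,0.006,0,0,0,0,0,0.006,0,0,0,0,0,0,0,0,0]'

```text
clock: 33.55
tool_pos: [0.4524, -0.0043, 0.0652]
tool_rot: [-3.139, -0.0, 1.647]
ft_force: [-7.1, -1.5, 7.5]
grip_width: 0.203
grasp_force: 62.0
```

```bash
python3 - <<'E'
from h import *; from bench import status,viewer
s=status.sense(); print(loc(s),s["tool_pos"],s["ft_force"],s["ft_torque"])
p=viewer.camera_params("wrist");im=viewer.camera("wrist")[:,:,::-1]; cv2.imwrite("pics/w13.png",im)
print(gaps(p,im,(-.06,-.05,-.04,.04,.05,.06)))
E
```

```text
(array([  4.5, -50. ,  25.7]), array([ 0.13,  0.  , -0.08])) [ 0.4524271  -0.00433309  0.06518115] [-7.13797926 -1.45863296  7.5158393 ] [-0.15614128  1.73908638 -0.08386867]
[(-60, np.float64(8.25), -118), (-50, np.float64(7.75), -156), (-40, np.float64(7.5), -290), (40, np.float64(6.0), -333), (50, np.float64(5.75), -353), (60, np.float64(7.25), -182)]
```

Call:
move_arm --steps '[0,-0.006,-0.06,0,0,0,0,0,-0.05,0,0,0,0,0,-0.05,0,0,0,0.125,0,0,0,0,0,0.125,0,0,0,0,0,0,-0.002,0.03,0,0,0,0,0,0.05,0,0,0,0,0,0.045,0,0,0,0,0.003,0,0,0,0,0,0.004,0,0,0,0,0,0,0,0,0,0]'

```text
clock: 34.98
tool_pos: [0.445, 0.095, 0.0789]
tool_rot: [-3.14, 0.0, 1.647]
ft_force: [-1.2, -2.4, -3.6]
grip_width: 0.2
grasp_force: 61.5
```

Call:
move_arm --steps '[0,0,0.006,0,0,0,0,0,0.006,0,0,0,0,0,0.006,0,0,0,0,0,0.006,0,0,0,0,0,0.006,0,0,0,0,0,0.006,0,0,0,0,0,0.004,0,0,0,0,0,0,0,0,0]'

```text
clock: 35.98
tool_pos: [0.445, 0.0955, 0.0633]
tool_rot: [-3.141, -0.0, 1.647]
ft_force: [-7.4, 0.2, 7.5]
grip_width: 0.2
grasp_force: 63.1
```

```bash
python3 - <<'E'
from h import *; from bench import status,viewer
s=status.sense(); print(loc(s),s["tool_pos"],s["ft_force"],s["ft_torque"])
p=viewer.camera_params("wrist");im=viewer.camera("wrist")[:,:,::-1]; cv2.imwrite("pics/w14.png",im)
print(gaps(p,im,(.03,.04,.05,.06)))
E
```

```text
(array([ 4.6, 50.2, 23.8]), array([ 0.06,  0.01, -0.07])) [0.44501705 0.09550334 0.0633396 ] [-7.36536216  0.1685113   7.54805665] [-0.02627324  1.28168075 -0.07460904]
[(30, np.float64(9.75), -169), (40, np.float64(8.0), -244), (50, np.float64(8.0), -243), (60, np.float64(8.0), -276)]
```

Call:
move_arm --steps '[0,0,0.005,0,0,0,0,0,0.005,0,0,0,0,0,0,0,0,0]'

```text
clock: 36.4
tool_pos: [0.445, 0.0955, 0.0593]
tool_rot: [-3.14, -0.0, 1.647]
ft_force: [-6.7, 0.4, 7.6]
grip_width: 0.204
grasp_force: 63.1
```

Call:
move_arm --steps '[0,-0.004,0,0,0,0,0,-0.002,0,0,0,0,0,0,0,0,0,0]'

```text
clock: 36.78
tool_pos: [0.4449, 0.0955, 0.0593]
tool_rot: [3.139, -0.0, 1.647]
ft_force: [2.6, -0.8, 1.3]
grip_width: 0.204
grasp_force: 62.2
```

```bash
python3 - <<'E'
from h import *; from bench import status,viewer
s=status.sense(); print(loc(s),s["tool_pos"],s["ft_force"],s["ft_torque"])
p=viewer.camera_params("wrist");im=viewer.camera("wrist")[:,:,::-1]; cv2.imwrite("pics/w15.png",im)
print(gaps(p,im,(.03,.04,.05,.06)))
E
```

```text
(array([ 4.6, 50.2, 19.9]), array([-0.16,  0.02, -0.08])) [0.44485557 0.09553835 0.05933816] [ 2.5700861  -0.82514295  1.31560948] [-0.18023552 -0.30400002  0.01169951]
[(30, np.float64(10.5), -202), (40, np.float64(9.25), -247), (50, np.float64(9.0), -306), (60, np.float64(9.25), -291)]
```

Call:
move_arm --steps '[0,-0.003,0,0,0,0,0,-0.001,0,0,0,0,0,0,0,0,0,0]'

```text
clock: 37.2
tool_pos: [0.4441, 0.0955, 0.0594]
tool_rot: [3.137, -0.0, 1.647]
ft_force: [6.6, -1.1, -0.1]
grip_width: 0.202
grasp_force: 61.9
```

```bash
python3 - <<'E'
from h import *; from bench import status,viewer
s=status.sense(); print(loc(s),s["tool_pos"],s["ft_force"],s["ft_torque"])
p=viewer.camera_params("wrist");im=viewer.camera("wrist")[:,:,::-1]; cv2.imwrite("pics/w16.png",im)
print(gaps(p,im,(.03,.04,.05,.06)))
E
```

```text
(array([ 3.9, 50.2, 19.9]), array([-0.26,  0.02, -0.09])) [0.44411487 0.09550185 0.05940667] [ 6.55419742 -1.12749306 -0.13721622] [-0.20203956 -1.26945563  0.08357757]
[(30, np.float64(11.0), -175), (40, np.float64(9.5), -311), (50, np.float64(9.75), -295), (60, np.float64(10.0), -279)]
```

Call:
move_arm --steps '[0,0.004,-0.06,0,0,0,0,0,-0.06,0,0,0,0,0,-0.055,0.001,0,0,-0.125,0,0,0,0,0,-0.125,0,0,0,0,0,0,0,0.03,0,0,0,0,0,0.05,0,0,0,0,0,0.045,0,0,0,0,0.003,0,0,0,0,0,0,0,0,0,0]'

```text
clock: 38.5
tool_pos: [0.4516, -0.0039, 0.0788]
tool_rot: [-3.137, -0.0, 1.647]
ft_force: [0.1, -0.4, -2.1]
grip_width: 0.199
grasp_force: 61.6
```

```bash
python3 - <<'E'
from h import *; from bench import status,viewer
s=status.sense(); print(loc(s),s["tool_pos"],s["ft_force"],s["ft_torque"])
E
```

```text
(array([  3.6, -49.5,  39.3]), array([ 0.25,  0.02, -0.1 ])) [ 0.45155431 -0.00390086  0.07879909] [ 0.12353484 -0.43012705 -2.14526525] [-0.00485689 -0.04571451 -0.00262505]
```

Call:
move_arm --steps '[0,0.004,0,-0.001,0,0,0,0,0.006,0,0,0,0,0,0.006,0,0,0,0,0,0.006,0,0,0,0,0,0.006,0,0,0,0,0,0.006,0,0,0,0,0,0.006,0,0,0,0,0,0.006,0,0,0,0,0,0.006,0,0,0,0,0,0,0,0,0]'

```text
clock: 39.75
tool_pos: [0.4523, -0.0043, 0.0597]
tool_rot: [-3.139, -0.0, 1.647]
ft_force: [-7.1, -0.8, 6.2]
grip_width: 0.204
grasp_force: 62.9
```

```bash
python3 - <<'E'
from h import *; from bench import status,viewer
s=status.sense(); print(loc(s),s["tool_pos"],s["ft_force"],s["ft_torque"])
p=viewer.camera_params("wrist");im=viewer.camera("wrist")[:,:,::-1]; cv2.imwrite("pics/w17.png",im)
print(gaps(p,im,(-.06,-.05,-.04,.03,.04,.05)))
E
```

```text
(array([  4.4, -49.9,  20.1]), array([ 0.12,  0.01, -0.07])) [ 0.45233141 -0.00425988  0.05966435] [-7.1165673  -0.78476981  6.15174426] [-0.08582976  1.31881766  0.01048965]
[(-60, np.float64(9.0), -141), (-50, np.float64(9.5), -139), (-40, np.float64(9.25), -282), (30, np.float64(9.75), -292), (40, np.float64(9.75), -283), (50, np.float64(9.75), -308)]
```

Call:
move_arm --steps '[0,-0.004,0,0,0,0,0,-0.004,0,0,0,0,0,0,0,0,0,0]'

```text
clock: 40.17
tool_pos: [0.4521, -0.0044, 0.06]
tool_rot: [3.138, 0.0, 1.647]
ft_force: [4.9, 0.9, -4.0]
grip_width: 0.2
grasp_force: 61.2
```

```bash
python3 - <<'E'
from h import *; from bench import status,viewer
s=status.sense(); print(loc(s),s["tool_pos"],s["ft_force"],s["ft_torque"])
p=viewer.camera_params("wrist");im=viewer.camera("wrist")[:,:,::-1]; cv2.imwrite("pics/w18.png",im)
print(gaps(p,im,(-.06,-.05,-.04,.03,.04,.05)))
r=[np.pi,0,1.678]
e=plan(s["tool_pos"]+[0,0,.072],[np.pi,0,1.6465],[.5155,-.2560,.16],r,5)
E
```

```text
(array([  4.4, -50. ,  20.5]), array([-0.19, -0.  , -0.07])) [ 0.45208043 -0.00436901  0.05995572] [ 4.88630453  0.9021077  -3.99388935] [ 0.26986721 -0.76695188 -0.03331468]
[(-60, np.float64(9.5), -158), (-50, np.float64(9.5), -143), (-40, np.float64(9.75), -289), (30, np.float64(10.0), -327), (40, np.float64(10.0), -362), (50, np.float64(10.0), -360)]
5 rows, end [ 0.5153 -0.2562  0.16  ] [3.1416 0.     1.6779]
[-0.128, 0.022, -0.014, 0.0, 0.0, -0.002, -0.128, 0.021, -0.014, 0.0, 0.0, -0.002, -0.128, 0.021, -0.014, 0.0, 0.0, -0.002, -0.128, 0.02, -0.014, 0.0, 0.0, -0.002, -0.129, 0.018, -0.014, 0.0, 0.0, -0.002]
```

Both ends are at about 10 mm. Now I withdraw the wedge and go over the holder.

Call:
move_arm --steps '[0,0.005,-0.06,0,0,0,0,0,-0.06,0.001,0,0,0,0,-0.06,0,0,0,-0.128,0.022,-0.014,0.0,0.0,-0.002,-0.128,0.021,-0.014,0.0,0.0,-0.002,-0.128,0.021,-0.014,0.0,0.0,-0.002,-0.128,0.02,-0.014,0.0,0.0,-0.002,-0.129,0.018,-0.014,0.0,0.0,-0.002,0,0,0,0,0,0,0,0,0,0,0,0]'

```text
clock: 41.48
tool_pos: [0.5149, -0.2556, 0.1588]
tool_rot: [-3.137, -0.001, 1.678]
ft_force: [-0.0, 1.2, -1.9]
grip_width: 0.197
grasp_force: 61.6
```

```bash
python3 - <<'E'
from h import *; from bench import status,viewer
s=status.sense(); print(s["tool_pos"],s["tool_rot"],s["grip_width"],s["ft_force"])
r=[3.1400,-.001,1.678]
e=plan(s["tool_pos"],s["tool_rot"],[.5160,-.2562,.112],r,2)
im=viewer.camera("scene")[:,:,::-1]; cv2.imwrite("pics/s19.png",im)
E
```

```text
[ 0.51489389 -0.25557981  0.15876359] [-3.13673666e+00 -1.43638921e-03  1.67756640e+00] 0.19726776701285642 [-0.04836501  1.20293992 -1.94505635]
2 rows, end [ 0.516  -0.2562  0.112 ] [ 3.1402e+00 -1.4000e-03  1.6776e+00]
[-0.001, 0.002, 0.058, -0.001, 0.0, 0.0, -0.001, 0.001, 0.059, -0.001, 0.0, 0.0]
```

Call:
move_arm --steps '[-0.001,0.002,0.058,-0.001,0.0,0.0,-0.001,0.001,0.059,-0.001,0.0,0.0,0,0,0,0,0,0,0,0,0.02,0,0,0,0,0,0.02,0,0,0,0,0,0.02,0,0,0,0,0,0,0,0,0]'

```text
clock: 42.4
tool_pos: [0.5168, -0.2564, 0.0879]
tool_rot: [3.139, -0.001, 1.678]
ft_force: [-3.0, 0.3, -2.8]
grip_width: 0.201
grasp_force: 61.6
```

Call:
move_arm --steps '[0,0,0.02,0,0,0,0,0,0.02,0,0,0,0,0,0.02,0,0,0,0,0,0.015,0,0,0,0,0,0,0,0,0]'

```text
clock: 43.02
tool_pos: [0.5168, -0.2565, 0.0578]
tool_rot: [3.139, -0.001, 1.678]
ft_force: [-3.6, -0.4, -4.0]
grip_width: 0.202
grasp_force: 61.5
```

Call:
move_arm --steps '[0,-0.002,0.01,0,0,0,0,0,0.01,0,0,0,0,0,0.004,0,0,0,0,0,0,0,0,0]'

```text
clock: 43.52
tool_pos: [0.5168, -0.2568, 0.0489]
tool_rot: [3.138, -0.0, 1.678]
ft_force: [-1.1, 0.1, -3.1]
grip_width: 0.204
grasp_force: 61.9
```

Call:
move_arm --steps '[0,0,0.002,0,0,0,0,0,0,0,0,0]'

```text
clock: 43.78
tool_pos: [0.5168, -0.2568, 0.0483]
tool_rot: [3.138, 0.0, 1.678]
ft_force: [-1.4, -0.5, -1.5]
grip_width: 0.202
grasp_force: 61.8
```

Call:
move_arm --steps '[0,0,0.002,0,0,0,0,0,0,0,0,0]'

```text
clock: 44.02
tool_pos: [0.5168, -0.2568, 0.0476]
tool_rot: [3.138, 0.0, 1.678]
ft_force: [-0.5, -0.6, -0.2]
grip_width: 0.198
grasp_force: 62.0
```

Call:
move_arm --steps '[0,0,0.002,0,0,0,0,0,0,0,0,0]'

```text
clock: 44.28
tool_pos: [0.5168, -0.2569, 0.0475]
tool_rot: [3.138, 0.0, 1.678]
ft_force: [-3.0, 0.8, 9.9]
grip_width: 0.198
grasp_force: 63.5
```

Seated at z 0.0475, the height it was taken from. I release to a partial opening, then rise straight up.

Call:
move_arm --steps '[0,0,-0.001,0,0,0,0,0,0,0,0,0,0,0,0,0,0,0,0,0,0,0,0,0]' --jaw 0

```text
clock: 44.78
tool_pos: [0.5166, -0.2568, 0.0469]
tool_rot: [3.138, -0.0, 1.678]
ft_force: [1.0, 0.2, 0.2]
grip_width: 0.5
grasp_force: 0.0
```

Call:
move_arm --steps '[0,0,-0.03,0,0,0,0,0,-0.07,0,0,0,0,0,-0.1,0,0,0,0,0,-0.12,0,0,0,0.02,0,-0.05,0,0,0,0,0,0,0,0,0,0,0,0,0,0,0]'

```text
clock: 45.65
tool_pos: [0.5147, -0.2488, 0.1943]
tool_rot: [3.139, -0.001, 1.679]
ft_force: [0.1, -0.2, -0.4]
grip_width: 0.504
grasp_force: 0.0
```

```bash
python3 - <<'E'
from h import *; from bench import status,viewer
s=status.sense(); print(s["tool_pos"],s["grip_width"],s["ft_force"])
p=viewer.camera_params("wrist"); a=viewer.camera("wrist")[:,:,::-1]; b=viewer.camera("scene")[:,:,::-1]
cv2.imwrite("pics/fw.png",a); cv2.imwrite("pics/fs.png",b)
cv2.imwrite("pics/f.png",np.hstack([cv2.resize(a,(400,300)),cv2.resize(b[180:360,190:430],(400,300))]))
E
```

```text
[ 0.51467076 -0.24877905  0.19428754] 0.504080257021018 [ 0.09804762 -0.24183326 -0.37389354]
```

View pics/f.png

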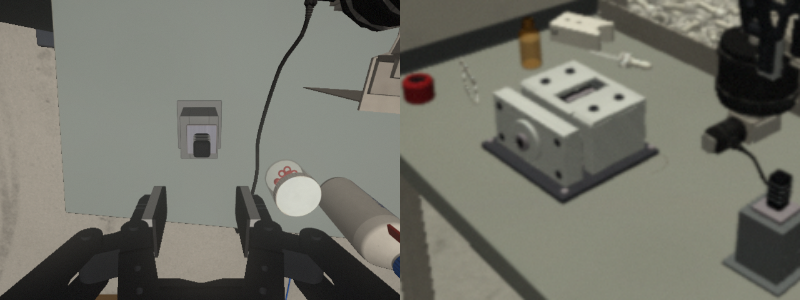

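The final view shows the wedge seated in its holder at (202,142), the cover open evenly, the surrounding things in place, and the arm clear.

```bash
python3 -c "
from bench import workorder; print(workorder.job_done())"
```

```text
the job is handed in; nothing more can be done
None
```

The job is handed in: the lock is fully back, and the cover was opened by turns to about 10 mm at both ends (by the wrist camera, about 2–3 mm apart at most). For the last half millimetre at each end I nudged the seated wedge against the cover. The wedge is back in its holder and the arm is clear, at 46 s of the 70 s allowed.

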